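# Set the sine plate to 15 degrees on its gauge stack

### The arm

A 6-joint arm with a two-finger parallel gripper is mounted at the origin on the work surface. World frame = base frame: x ahead of the robot, y to its left, z up, the work surface at z = 0. Lengths are in m, angles in rad, forces in N, time in s.
With the tool pointing down it reaches from about 0.25 to 0.85 m from the base axis. Payload 12.5 kg.
Tool frame: the origin (TCP) lies between the finger pads; the fingertips stand 22 mm ahead of it and the grasp point (between the pads) lies 3 mm ahead of it; z points along the fingers, y is the direction in which the jaws open and shut (so a half turn about z gives the same grasp; the last joint's range is limited). The gripper opens to 93 mm and grips with 3 to 60 N. Pads are 15 mm wide; open, the fingers measure 128 mm over their backs; the gripper's body (75 mm by 188 mm) begins 65 mm behind the grasp point.
Start: joints at [1.055, 0.351, 1.652, -0, 1.139, -0.085], TCP at [0.23, 0.5, 0.241] pointing down, gripper open.
Joint ranges: [-2.75, 2.75], [-0.79, 2.1], [0.01, 2.65], [-1.57, 4.71], [0.07, 3.14], [-2.87, 2.87]. Speed limits (rad/s): [2.22, 2.22, 2.79, 3.14, 3.14, 3.14].

### API

Orientations are given as a unit quaternion [x, y, z, w].
In Python, from cell import monitor, cams, ticket gives the robot as it stands.
- The arm moves only by the shell command python3 -m handwheel 'ROWS' [OPENING] [FORCE]. ROWS is JSON, a list of rows, each a list of 2 entries, a list of its own where there are three numbers: the shift along the tool's x, y, z in m, then the turn about the tool's z in degrees. In form: [[[tx, ty, tz], turn], ...]. A call has exactly 8 rows; each row shifts and turns the pose as measured when the row begins, along the tool's axes as they then stand; what a row does not reach is not made up. A row lasts 1/8 s, in which the tool goes at most 62.5 mm and 10.7 degrees, less where a joint would pass 70% of its speed; a pose out of reach is approached as far as the arm can. A call is refused whole if a number of a shift passes 0.0625 or a number of a turn 10.7, either way. A call with a gripper value outside its range is refused whole. OPENING is the gripper's target within -1 to 1 (fully open at 1, half-way at 0, shut at -1), set as the call begins (- or left out, the last holds). The fingers move at their own pace and stop on an object; FORCE is the grip in N (left out, the last holds). Time passes only in rows, so rows that do not move let the fingers close, or fill a call up. It gives the time, the measured TCP pose, the force and the opening at its end, in the units of the state.
- monitor.observe(): the state, without advancing time (a new reading comes with each control period).
- cams.snapshot(name): name is "scene" or "top"; returns a dict with "image" (384x512x3 uint8, red, green, blue), "fovy" (degrees; the focal length in pixels is half the picture's height over the tangent of half this angle, whatever the lens; pixels are square), "cx", "cy" (the principal point, pixels), "k1" (the pictures are not rectified: a ray, as slopes to the right and down, at radius r is drawn at 1 + k1 r^2 times it, then the intrinsics apply), "xyz" and "attitude" of the camera in the world. Camera axes: x right, y down, z forward; pixel columns grow to the right and rows downward; lengths in m; the calibration is good to about 2 mm. A picture is of the moment at which its call begins. There is no depth.
- ticket.sign_off(): hands the job in, once; it reports no verdict.
The state is a dict: "t": time; "qpos": joint angles; "qvel": joint speeds; "joint_efforts": joint torques, N m; "tcp_pos": TCP position; "eef_rot": TCP orientation; "contact_force": force on the tool from outside, world axes, zero at the start; "torque": the same for the moment, N m; "grip_width": finger opening in m.
Only numpy, scipy, OpenCV 4.12 (cv2) and the standard library are available. Lean on these libraries where they do the work, as an engineer would, in place of code of your own. Each camera call takes 0.05 s, during which the arm holds its last target. There are 200 camera calls.

### The job

Set the hinged sine plate to 15 degrees so that the tilt sensor on it can be checked: swing the plate right back until it rests on its stop, stand the 38.8 mm gauge stack (the middle one of the three by height) upright and square on the bright pad of the base, under where the free roller comes down, then bring the plate down gently, without dropping it, until the roller rests on the stack, and let go. Leave the other two stacks standing where they are.

Things in the scene. Friction and masses are not known exactly. Their poses are not given: they have to be found in the camera images.
- sine_base: Fixed grey base of the sine plate: flange 250 x 80 x 12 with a rail 40 wide, top 40 above the table. Origin on the table, half-way between hinge and seat. x axis level, from hinge end to free end; y along the hinge line; z up. Hinge cheeks: 68 high, 71 over their outer faces, reaching 17 past the hinge axis. Back stop: post 40 wide, 94 high, 45 behind the hinge axis.
- hinge (a point): Point on the hinge axis at mid-width, 50 above the table. The hinge axis is level, along the base's y axis.
- seat (a point): Centre of the bright ground pad (44 along the base, 40 wide) in the rail's top, 40 above the table and 145 from the hinge axis (level): the free roller comes down here at 15 degrees. The gauge stack is to stand here.
- sine_plate (a joint): Tilt in rad: 0 level, free roller down on the rail (the start); grows as the free end swings up; 1.75 against the back stop. 15 degrees is 0.262, with the roller on a 38.8 stack (150 x sin 15). The hinge is nearly free: let go below about 1.35 the plate falls shut; above that it falls back on the stop and stays.
- plate_end (a point): Point in the aluminium plate, mid-width and mid-thickness, above the free roller: 150 along the plate from the hinge axis and 12 off the roller centre line on the upper side; 62 above the table at 0 rad. Plate 50 wide, 20 thick, flat bare sides, ends 16 beyond this point; all swinging parts weigh 0.75 kg. x axis along the plate to its free end, z out of its upper face.
- roller (a point): Centre of the bright free roller (diameter 20, 50 long) under the plate, 150 from the hinge axis; at 0 rad its underside is 40 above the table.
- sensor (a point): Centre of the black tilt sensor (42 along the plate, 36 wide, 22 high) bolted on the plate's upper face, 72 from the hinge axis along the plate. It rides with the plate.
- stack_mid_center (a point): Centre of the middle gauge stack: square steel blocks wrung together into one solid 24 x 24 x 38.8 high, 0.17 kg, standing loose on the black granite plate (top 40 above the table). x and y axes square to its sides, z up.
- stack_low_center (a point): Centre of the low stack, 24 x 24 x 26.0 high, on the granite plate. Not needed; leave it standing.
- stack_high_center (a point): Centre of the high stack, 24 x 24 x 51.3 high, on the granite plate. Not needed; leave it standing.
- granite: Fixed black granite plate 150 (its x) x 240 (its y), top 40 above the table, origin under its centre. The three stacks stand on it in a row along its y axis, about 75 apart, in any order.
Things that resemble listed ones, but are neither listed nor needed, are in the scene too. What is shaped like the part that bears stack_mid_center but orange is not meant.

How it is judged:
On the way, in this order (a step that is already met when the one before it is completed fails the run):
1. the plate rests swung back on its stop (beyond 86 degrees) (value of joint sine_plate above 1.5 rad), for 0.2 s.
2. with the plate still back, the 38.8 mm stack stands on the pad of the base (value of joint sine_plate above 1.4 rad and horizontal distance between stack_mid_center and seat below 0.01 m and z of stack_mid_center in the frame of seat below 0.0215 m and angle between stack_mid_center's own z axis and vertical below 0.06 rad), for 0.3 s.
At the end, for the whole second after the job is handed in: The plate is at rest at 15 degrees (joint 0.252 to 0.271 rad) with its free roller on the 38.8 mm stack, which stands upright (within 0.04 rad) on the rail, its centre within 10 mm of the pad's centre and its sides square to the base within 0.2 rad; everything is let go (value of joint sine_plate between 0.252 and 0.271 rad and velocity of joint sine_plate between -0.05 and 0.05 rad/s and horizontal distance between stack_mid_center and seat below 0.01 m and z of stack_mid_center in the frame of seat between 0.0175 and 0.021 m and angle between stack_mid_center's own z axis and vertical below 0.04 rad and (angle between the x axis of stack_mid_center and the x axis of sine_base, either way round below 0.2 rad or angle between the y axis of stack_mid_center and the x axis of sine_base, either way round below 0.2 rad)); the robot touches nothing.
It fails at once if the plate fell or was slammed down (faster than 2.5 rad/s) (velocity of joint sine_plate below -2.5 rad/s).
It fails at once if the low stack was moved more than 15 mm or knocked over (distance of stack_low_center from where it was at the start of the episode above 0.015 m or angle between stack_low_center's own z axis and vertical above 0.3 rad).
It fails at once if the high stack was moved more than 15 mm or knocked over (distance of stack_high_center from where it was at the start of the episode above 0.015 m or angle between stack_high_center's own z axis and vertical above 0.3 rad).
It also fails if it takes over 58 s, if anything falls off the work surface, if the arm or the gripper's body presses on something with over 40 N, if the wrist force passes 120 N, or if a joint passes its speed limit or range.

## Working session

There is one attempt and no reset: what is moved stays moved. The work goes in short steps, Python scripts to look and compute and a shell command to move; the robot and the scene stay as the last step left them, time stands still between calls to the robot, and variables do not carry over. Pictures are saved under pics/ and viewed, about 8 in all and at most 12, crops included, and the job is handed in when it is done.

```bash
ls; mkdir -p pics
cat > h.py <<'E'
import numpy as np, cv2
from scipy.spatial.transform import Rotation as R
from cell import monitor, cams, ticket
def snap(n,f):
    s=cams.snapshot(n); cv2.imwrite('pics/'+f,s['image'][:,:,::-1]); return s
def K(s):
    f=s['image'].shape[0]/2/np.tan(np.radians(s['fovy'])/2)
    return f
def rot(s):
    a=np.array(s['attitude'],float)
    return a if a.shape==(3,3) else R.from_quat(a).as_matrix()
def ray(s,u,v):
    f=K(s); xd=np.array([(u-s['cx'])/f,(v-s['cy'])/f]); x=xd.copy()
    for _ in range(30): x=xd/(1+s['k1']*(x@x))
    return np.array(s['xyz']),rot(s)@np.array([x[0],x[1],1])
def onz(s,u,v,z):
    o,d=ray(s,u,v); return o+d*(z-o[2])/d[2]
def proj(s,p):
    c=rot(s).T@(np.array(p)-s['xyz']); x=c[:2]/c[2]; x=x*(1+s['k1']*(x@x)); return x*K(s)+[s['cx'],s['cy']]
E
python3 - <<'E'
from h import *
for n in('top','scene'):
    s=snap(n,n+'1.png'); print(n,{k:v for k,v in s.items() if k!='image'})
    import pickle; pickle.dump(s,open(n+'1.pkl','wb'))
print(monitor.observe())
E
```

```text
pics
top {'fovy': 45.01954103951132, 'cx': 255.66663729114123, 'cy': 194.9965502120139, 'k1': -0.10458888892019721, 'xyz': array([ 0.4654171 , -0.07283695,  1.12939804]), 'attitude': array([-0.69974181,  0.71376294, -0.02295545,  0.01941407])}
scene {'fovy': 48.032584087005326, 'cx': 253.59911476515637, 'cy': 190.92802745871356, 'k1': 0.034956322016355686, 'xyz': array([ 0.95883245, -0.60582821,  0.62293802]), 'attitude': array([ 0.8517368 ,  0.31604214, -0.13947286, -0.39396588])}
{'t': 0.1, 'qpos': array([ 1.05535753e+00,  3.51199243e-01,  1.65230563e+00, -3.08443580e-05,
        1.13911548e+00, -8.45992359e-02]), 'qvel': array([ 3.53090917e-04, -1.46297128e-03, -2.09436325e-03,  2.13253678e-03,
        4.45822430e-05, -8.86232900e-04]), 'joint_efforts': array([ 2.55672538e-03, -4.98004532e+01, -2.85719830e+01,  7.01956660e-02,
        2.36794195e-02,  4.82421228e-06]), 'tcp_pos': array([0.22954917, 0.49951277, 0.24016671]), 'eef_rot': array([ 2.13751188e-01,  9.76888001e-01, -4.95034864e-04, -1.38483655e-04]), 'contact_force': array([0.50290201, 0.33384447, 0.20207636]), 'torque': array([-0.0296264 , -0.04084312,  0.01721113]), 'grip_width': 0.09330782441558054}
```

View pics/top1.png

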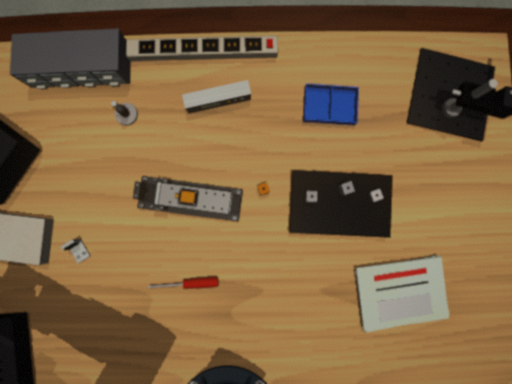

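View pics/scene1.png

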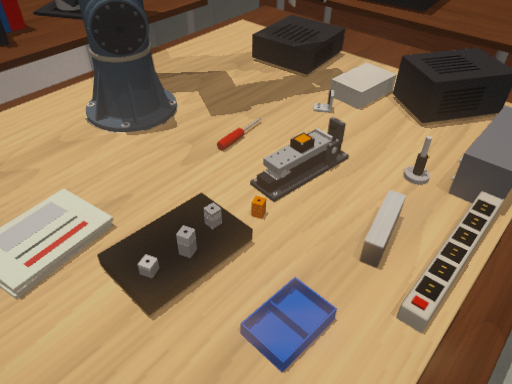

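The top view shows the sine plate at about (190,198), with its hinge and stop on the left, and the granite at (340,203) with stacks at (312,197), (347,188) and (376,195). In the scene view the stack nearest the sine plate, at (213,215), looks like the middle one. I'll measure it next.

Run:
```python
from h import *
import pickle
t=pickle.load(open('top1.pkl','rb')); s=pickle.load(open('scene1.pkl','rb'))
a=cv2.resize(t['image'][165:245,125:255],None,fx=6,fy=6,interpolation=cv2.INTER_CUBIC)
b=cv2.resize(s['image'][110:200,245:355],None,fx=6,fy=6,interpolation=cv2.INTER_CUBIC)
cv2.imwrite('pics/ca.png',a[:,:,::-1]);
# stacks
def stacks(im,x0,y0,x1,y1,nm):
    g=im[y0:y1,x0:x1].max(2); m=(g>95).astype(np.uint8)
    n,l,st,c=cv2.connectedComponentsWithStats(m)
    for i in range(1,n):
        if 20<st[i,4]<1500:
            cn=cv2.findContours((l==i).astype(np.uint8),0,2)[0][0]
            print(nm,st[i],c[i]+[x0,y0],cv2.minAreaRect(cn))
stacks(t['image'],294,175,388,232,'top')
stacks(s['image'],125,195,235,290,'scene')
c=cv2.resize(s['image'][190:290,120:240],None,fx=6,fy=6,interpolation=cv2.INTER_CUBIC)
cv2.imwrite('pics/cc.png',np.vstack([np.hstack([cv2.resize(a,(400,246)),cv2.resize(b,(400,246))]),np.hstack([cv2.resize(c,(400,333)),cv2.resize(t['image'][165:240,290:395],(400,333))])])[:,:,::-1])
```

```text
top [ 48   7  12  12 101] [347.53465347 187.44554455] ((53.500003814697266, 12.5), (10.11928653717041, 10.119288444519043), 71.56504821777344)
top [ 77  14  12  13 109] [376.46788991 194.78899083] ((82.48275756835938, 19.706897735595703), (10.584633827209473, 10.39893913269043), 68.19859313964844)
top [ 13  16  10  11 103] [311.45631068 195.97087379] ((17.5, 21.0), (10.0, 9.0), 90.0)
scene [ 79   0  31  31 611] [219.08674304 206.76595745] ((94.0, 15.0), (30.0, 30.0), 90.0)
scene [ 51  30  20  22 309] [185.47249191 235.7605178 ] ((60.40000534057617, 40.79999923706055), (19.60611915588379, 19.60611915588379), 18.43494987487793)
scene [ 60  57  50  38 971] [217.47579815 276.82183316] ((84.5, 75.5), (37.0, 49.0), 90.0)
scene [ 12  59  21  23 252] [146.90873016 263.34126984] ((21.239727020263672, 69.02740478515625), (17.32209014892578, 20.0140380859375), 20.556045532226562)
```

View pics/ca.png

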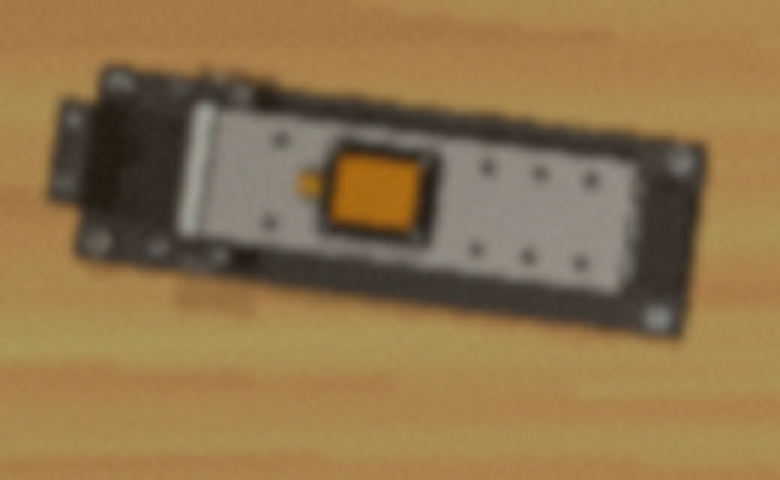

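View pics/cc.png

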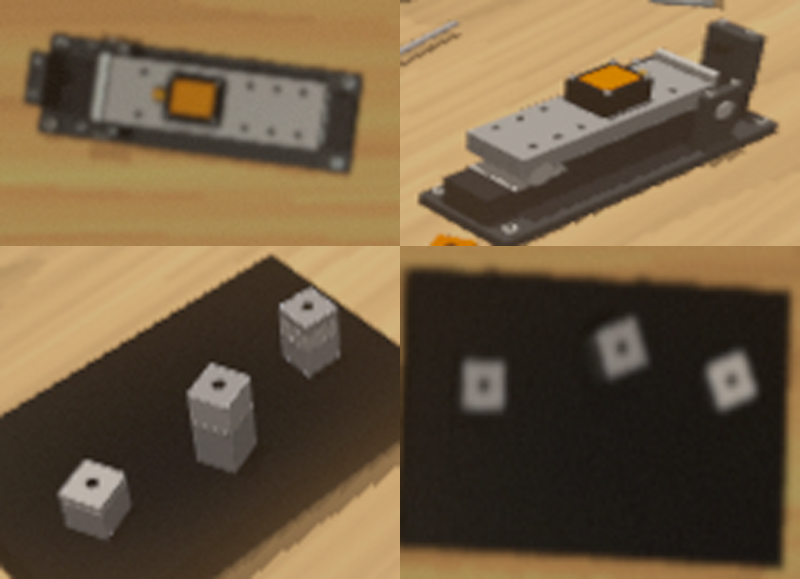

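The middle stack is the one nearest the sine plate, with its top at (311.5,196) in the top view. The low stack is at (376,195) and the high one at (347,188). In the top crop the flange corners are at (105,68), (706,148), (683,338) and (78,258), and the plate's free end runs from (637,158) to (615,293).

Run:
```python
from h import *
import pickle
t=pickle.load(open('top1.pkl','rb')); s=pickle.load(open('scene1.pkl','rb'))
P=lambda x,y,z:onz(t,(x+.5)/6-.5+125,(y+.5)/6-.5+165,z)
c=[P(*q,.012) for q in((105,68),(706,148),(683,338),(78,258))]
for p in c: print(p.round(4))
print('len',np.linalg.norm(c[0]-c[1]),np.linalg.norm(c[3]-c[2]),np.linalg.norm(c[0]-c[3]))
ax=(c[1]+c[2]-c[0]-c[3]);yaw=np.arctan2(ax[1],ax[0]);print('base ctr',np.mean(c,0),'yaw',np.degrees(yaw))
e=[P(*q,.072) for q in((637,158),(615,293))];print('plate end mid',np.mean(e,0),np.linalg.norm(e[0]-e[1]))
sn=P(376,191,.094);print('sensor top ctr',sn)
for n,u,v,z in(('mid',311.46,195.97,.0788),('high',347.53,187.45,.0913),('low',376.47,194.79,.066)):
    p=onz(t,u,v,z); print(n,p, 'scene proj',proj(s,p))
# mid yaw via moments/minarearect on upscaled
for (u,v) in((311,196),(347,187),(376,195)):
    im=cv2.resize(t['image'][v-13:v+14,u-13:u+14].max(2),None,fx=8,fy=8,interpolation=cv2.INTER_CUBIC)
    cn=max(cv2.findContours((im>100).astype(np.uint8),0,2)[0],key=cv2.contourArea); r=cv2.minAreaRect(cn);print(r)
    b=cv2.boxPoints(r); w=[onz(t,(x+.5)/8-.5+u-13,(y+.5)/8-.5+v-13,.08) for x,y in b]
    d=w[1]-w[0];print('yaw mod 90',np.degrees(np.arctan2(d[1],d[0]))%90,np.mean(w,0))
```

```text
[0.5844 0.1965 0.012 ]
[ 0.547  -0.0469  0.012 ]
[ 0.4707 -0.0363  0.012 ]
[0.5075 0.208  0.012 ]
len 0.24635624116757204 0.24703211200763664 0.07778107037251358
base ctr [0.52737537 0.08031289 0.012     ] yaw -98.65093890898264
plate end mid [ 0.51363716 -0.01734257  0.072     ] 0.052108020542635886
sensor top ctr [0.52732086 0.074788   0.094     ]
mid [ 0.52367707 -0.20565479  0.0788    ] scene proj [211.46823149 207.48006087]
high [ 0.54063116 -0.28641895  0.0913    ] scene proj [184.74488001 230.81728246]
low [ 0.52412592 -0.35888679  0.066     ] scene proj [146.88731906 260.55833988]
((110.99999237060547, 106.99998474121094), (81.99998474121094, 81.99998474121094), 90.0)
yaw mod 90 88.88636218731186 [ 0.52369305 -0.20546111  0.08      ]
((111.85000610351562, 111.05000305175781), (83.48411560058594, 82.53544616699219), 71.56504821777344)
yaw mod 90 17.203212106589234 [ 0.54147237 -0.28878815  0.08      ]
((111.11082458496094, 105.68814086914062), (86.51395416259766, 85.00624084472656), 68.96248626708984)
yaw mod 90 19.57970425066145 [ 0.52339995 -0.35509601  0.08      ]
```

```bash
cat >> h.py <<'E'
HINGE=np.array([.5384,.1465]); BY=np.radians(-98.65)
bx=np.array([np.cos(BY),np.sin(BY)])
by=np.array([-bx[1],bx[0]])
def tcp(): 
    o=monitor.observe(); return np.array(o['tcp_pos']),R.from_quat(o['eef_rot']).as_matrix()
def plan(target,jaw,n):
    """rows to straight-line to target with jaw yaw (deg, mod 180)"""
    p,M=tcp(); y=np.degrees(np.arctan2(M[1,1],M[0,1])); d=(jaw-y+90)%180-90
    for i in range(n):
        a=-np.radians(d*i/n)  # turn about tool z (down) is minus world yaw
        Mi=M@R.from_euler('z',a).as_matrix()
        s=Mi.T@((np.array(target)-p)/n); print('[%s,%.2f],'%(np.round(s,4).tolist(),-d/n))
def end(th): # plate_end in world at tilt th, returns TCP for grasp
    r=150*np.cos(th)-12*np.sin(th); z=50+150*np.sin(th)+12*np.cos(th)
    return np.r_[HINGE+bx*r/1000,z/1000+.003]
E
python3 -c "
from h import *
print(end(0)); plan(np.r_[end(0)[:2],.2],-8.65,16)"
```

```text
[ 0.51584028 -0.00179383  0.065     ]
[[-0.0293, -0.021, 0.0025],4.62],
[[-0.0309, -0.0186, 0.0025],4.62],
[[-0.0323, -0.016, 0.0025],4.62],
[[-0.0335, -0.0133, 0.0025],4.62],
[[-0.0345, -0.0106, 0.0025],4.62],
[[-0.0352, -0.0078, 0.0025],4.62],
[[-0.0357, -0.0049, 0.0025],4.62],
[[-0.036, -0.002, 0.0025],4.62],
[[-0.0361, 0.0009, 0.0025],4.62],
[[-0.0359, 0.0038, 0.0025],4.62],
[[-0.0355, 0.0067, 0.0025],4.62],
[[-0.0348, 0.0095, 0.0025],4.62],
[[-0.0339, 0.0123, 0.0025],4.62],
[[-0.0328, 0.015, 0.0025],4.62],
[[-0.0315, 0.0176, 0.0025],4.62],
[[-0.03, 0.0201, 0.0025],4.62],
```

```bash
python3 -m handwheel '[[[-0.029,-0.021,0.002],4.6],[[-0.031,-0.019,0.002],4.6],[[-0.032,-0.016,0.002],4.6],[[-0.0335,-0.013,0.002],4.6],[[-0.0345,-0.011,0.002],4.6],[[-0.035,-0.008,0.002],4.6],[[-0.036,-0.005,0.002],4.6],[[-0.036,-0.002,0.002],4.6]]' 1 20
python3 -c "
from h import *
plan(np.r_[end(0)[:2],.2],-8.65,8)"
```

```text
t: 1.1
tcp_pos: [0.3722, 0.2407, 0.2221]
eef_rot: [0.518, 0.855, -0.002, -0.0]
contact_force: [0.8, -0.2, 0.2]
grip_width: 0.0928
[[-0.0352, 0.0019, 0.0028],4.53],
[[-0.0349, 0.0047, 0.0028],4.53],
[[-0.0344, 0.0074, 0.0028],4.53],
[[-0.0337, 0.0101, 0.0028],4.53],
[[-0.0328, 0.0127, 0.0028],4.53],
[[-0.0317, 0.0153, 0.0028],4.53],
[[-0.0304, 0.0177, 0.0028],4.53],
[[-0.0289, 0.0201, 0.0028],4.53],
```

```bash
python3 -m handwheel '[[[-0.035,0.002,0.003],4.5],[[-0.035,0.005,0.003],4.5],[[-0.0345,0.0075,0.003],4.5],[[-0.0335,0.01,0.003],4.5],[[-0.033,0.0125,0.003],4.5],[[-0.032,0.015,0.003],4.5],[[-0.0305,0.0175,0.003],4.5],[[-0.029,0.02,0.003],4.5]]'
python3 -c "
from h import *
plan(end(0),-8.65,8)"
```

```text
t: 2.1
tcp_pos: [0.5162, -0.0122, 0.1964]
eef_rot: [0.764, 0.645, -0.003, -0.001]
contact_force: [-1.0, -0.3, 0.9]
grip_width: 0.0927
[[0.0013, -0.0002, 0.0164],-0.13],
[[0.0013, -0.0002, 0.0164],-0.13],
[[0.0013, -0.0002, 0.0164],-0.13],
[[0.0013, -0.0002, 0.0164],-0.13],
[[0.0013, -0.0002, 0.0164],-0.13],
[[0.0013, -0.0002, 0.0164],-0.13],
[[0.0013, -0.0002, 0.0164],-0.13],
[[0.0013, -0.0002, 0.0164],-0.13],
```

```bash
python3 -m handwheel '[[[0.0015,0,0.0165],-0.1],[[0.0015,0,0.0165],-0.1],[[0.0015,0,0.0165],-0.1],[[0.0015,0,0.0165],-0.1],[[0.001,0,0.0165],-0.1],[[0.001,0,0.0165],-0.1],[[0.001,0,0.0165],-0.1],[[0.001,0,0.0165],0]]'
python3 -c "
from h import *
snap('top','top2.png');s=snap('scene','s2.png')
cv2.imwrite('pics/s2c.png',cv2.resize(s['image'][80:220,200:380],None,fx=4,fy=4)[:,:,::-1])"
```

```text
t: 3.1
tcp_pos: [0.5127, 0.0008, 0.0555]
eef_rot: [0.758, 0.652, -0.005, -0.003]
contact_force: [-0.2, 0.0, 0.2]
grip_width: 0.0931
```

View pics/s2c.png

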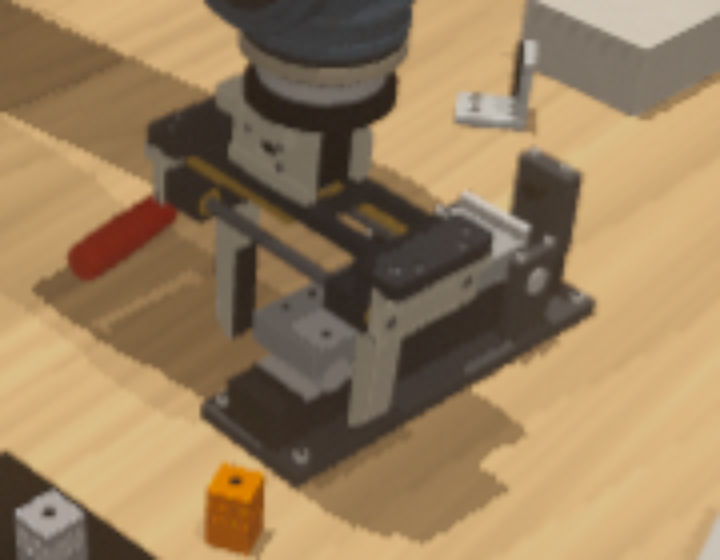

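The fingers straddle the plate's free end cleanly, at about (310,330) in the crop. They are 9 mm low, so I'll correct the height and close.

```bash
python3 -m handwheel '[[[-0.001,0.003,-0.009],-0.8],[[0,0,0],0],[[0,0,0],0],[[0,0,0],0],[[0,0,0],0],[[0,0,0],0],[[0,0,0],0],[[0,0,0],0]]' -0.8 25
python3 -c "
from h import *
p,M=tcp();print(M.round(3),end(0))"
```

```text
t: 4.2
tcp_pos: [0.5165, -0.001, 0.066]
eef_rot: [0.754, 0.657, -0.004, -0.003]
contact_force: [0.0, 0.3, -1.1]
grip_width: 0.0501
[[ 0.136  0.991 -0.01 ]
 [ 0.991 -0.136 -0.002]
 [-0.003 -0.01  -1.   ]] [ 0.51584028 -0.00179383  0.065     ]
```

```bash
cat >> h.py <<'E'
def arc(t0,t1,n):
    """rows from present pose to follow plate_end from t0 to t1"""
    p,M=tcp(); d=p-end(t0); y=np.degrees(np.arctan2(M[1,1],M[0,1])); print('dev mm',(d*1000).round(1),'yaw',round(y,2))
    q=[end(t) for t in np.linspace(t0,t1,n+1)]; q[0]=p
    for i in range(n): print((M.T@(q[i+1]-q[i])).round(4).tolist())
def tilt():
    p,M=tcp(); r=(p[:2]-HINGE)@bx; z=p[2]-.053; print('tilt',np.arctan2(z,r)-np.arctan2(12,150),'rad',np.hypot(r,z),'lat',(p[:2]-HINGE)@by)
E
python3 -c "
from h import *
arc(0,.56,8)"
```

```text
dev mm [0.6 0.7 1. ] yaw -7.83
[0.0004, -0.0006, -0.0094]
[0.0019, -0.0001, -0.0104]
[0.0026, -0.0001, -0.0102]
[0.0033, -0.0001, -0.01]
[0.004, -0.0, -0.0097]
[0.0047, -0.0, -0.0094]
[0.0053, -0.0, -0.0091]
[0.006, 0.0, -0.0087]
```

```bash
python3 -m handwheel '[[[0.0005,0,-0.0095],0],[[0.002,0,-0.0105],0],[[0.0025,0,-0.01],0],[[0.0035,0,-0.01],0],[[0.004,0,-0.0095],0],[[0.0045,0,-0.0095],0],[[0.0055,0,-0.009],0],[[0.006,0,-0.0085],0]]'
python3 -c "
from h import *
tilt();print(monitor.observe()['torque'])
arc(.56,1.12,8)"
```

```text
t: 5.2
tcp_pos: [0.521, 0.0294, 0.1471]
eef_rot: [0.754, 0.657, -0.005, -0.003]
contact_force: [3.1, 1.2, -7.5]
grip_width: 0.0495
tilt 0.5918344402041151 rad 0.15127524178519763 lat 0.0004593703903784723
[-0.08037298 -0.76129199 -0.29064733]
dev mm [0.8 2.2 4.3] yaw -7.87
[0.0043, -0.0004, -0.0039]
[0.0071, 0.0, -0.0078]
[0.0076, 0.0, -0.0072]
[0.0081, 0.0, -0.0067]
[0.0086, 0.0001, -0.0061]
[0.009, 0.0001, -0.0055]
[0.0093, 0.0001, -0.0049]
[0.0097, 0.0001, -0.0042]
```

Following the arc well (radius 151). On to the next section.

```bash
python3 -m handwheel '[[[0.005,0,-0.006],0],[[0.007,0,-0.0075],0],[[0.0075,0,-0.007],0],[[0.008,0,-0.0065],0],[[0.0085,0,-0.006],0],[[0.009,0,-0.0055],0],[[0.0095,0,-0.005],0],[[0.0095,0,-0.004],0]]'
python3 -c "
from h import *
tilt();print(monitor.observe()['torque'])
arc(1.15,1.7,8)"
```

```text
t: 6.2
tcp_pos: [0.5314, 0.0972, 0.1972]
eef_rot: [0.754, 0.657, -0.004, -0.002]
contact_force: [6.1, -0.6, -10.7]
grip_width: 0.0503
tilt 1.1585935765142086 rad 0.15259964748879382 lat 0.0004847854530709605
[-0.46384014 -1.28391265 -0.28482345]
dev mm [0.6 0.4 2.4] yaw -7.87
[0.0093, -0.0004, -0.0007]
[0.01, 0.0001, -0.0025]
[0.0102, 0.0001, -0.0018]
[0.0103, 0.0001, -0.0011]
[0.0103, 0.0001, -0.0004]
[0.0103, 0.0001, 0.0003]
[0.0103, 0.0001, 0.0011]
[0.0102, 0.0002, 0.0018]
```

```bash
python3 -m handwheel '[[[0.0095,0,-0.0005],0],[[0.01,0,-0.002],0],[[0.01,0,-0.0015],0],[[0.0105,0,-0.001],0],[[0.0105,0,-0.0005],0],[[0.0105,0,0.0005],0],[[0.0105,0,0.001],0],[[0.01,0,0.002],0]]'
python3 -c "
from h import *
tilt();print(monitor.observe()['torque'])
s=snap('scene','s3.png')
cv2.imwrite('pics/s3c.png',cv2.resize(s['image'][40:220,200:380],None,fx=3,fy=3)[:,:,::-1])"
```

```text
t: 7.2
tcp_pos: [0.5443, 0.1826, 0.2016]
eef_rot: [0.754, 0.657, -0.004, -0.0]
contact_force: [5.0, -2.9, -2.3]
grip_width: 0.0501
tilt 1.7323206156158424 rad 0.15299065147172575 lat 0.0004146071267996506
[-0.81482025 -0.94038661 -0.05028387]
```

View pics/s3c.png

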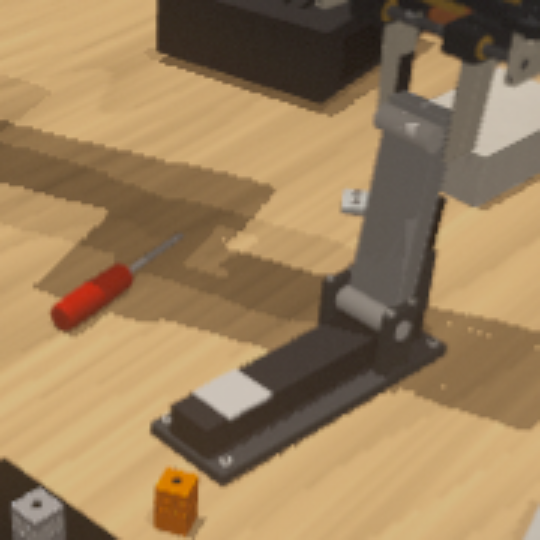

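The plate is back at about its stop and the bright pad shows at (233,394) in the crop. I'll release and lift clear.

```bash
python3 -m handwheel '[[[0,0,0],0],[[0,0,0],0],[[0,0,0],0],[[0,0,0],0],[[0,0,-0.01],0],[[0,0,-0.02],0],[[0,0,-0.025],0],[[0,0,-0.025],0]]' 1 25
python3 - <<'E'
from h import *
t=snap('top','top4.png'); s=snap('scene','s4.png')
for n,im,cam,(x0,y0,x1,y1) in(('top',t['image'],t,(195,180,245,225)),('scene',s['image'],s,(250,150,330,190))):
    m=(im[y0:y1,x0:x1].min(2)>120).astype(np.uint8)
    k,l,st,c=cv2.connectedComponentsWithStats(m)
    for i in range(1,k):
        if st[i,4]>30: print(n,st[i],c[i]+[x0,y0],onz(cam,*(c[i]+[x0,y0]),.04).round(4))
print('seat pred',HINGE+bx*.145, proj(t,np.r_[HINGE+bx*.145,.04]),proj(s,np.r_[HINGE+bx*.145,.04]))
q=np.array([.5237,-.2055,.15]); plan(q,-1.1,16)
a=cv2.resize(t['image'][150:240,120:330],None,fx=3.5,fy=3.5); b=cv2.resize(s['image'][40:220,200:380],(315,315))
z=np.zeros((630,735,3),np.uint8); z[:315]=a[:315]; z[315:,:315]=b
cv2.imwrite('pics/c4.png',z[:600,:,::-1])
E
```

```text
t: 8.25
tcp_pos: [0.5432, 0.1848, 0.284]
eef_rot: [0.753, 0.658, -0.006, -0.003]
contact_force: [0.0, -0.3, -0.1]
grip_width: 0.0933
top [ 16  13  21  19 339] [221.10619469 201.96755162] [0.5159 0.0027 0.04  ]
scene [ 0  0 14 10 36] [256.02777778 154.22222222] [0.4427 0.0193 0.04  ]
scene [  0   1  40  30 575] [269.75478261 166.27826087] [0.4953 0.0044 0.04  ]
scene [49 26 24 14 70] [309.44285714 183.7       ] [0.5969 0.0125 0.04  ]
seat pred [0.51659227 0.0031493 ] [220.92148832 201.67342396] [276.94098644 170.42550288]
[[-0.0243, 0.0021, 0.0085],-0.42],
[[-0.0243, 0.0019, 0.0085],-0.42],
[[-0.0244, 0.0017, 0.0085],-0.42],
[[-0.0244, 0.0016, 0.0085],-0.42],
[[-0.0244, 0.0014, 0.0085],-0.42],
[[-0.0244, 0.0012, 0.0085],-0.42],
[[-0.0244, 0.001, 0.0085],-0.42],
[[-0.0244, 0.0008, 0.0085],-0.42],
[[-0.0244, 0.0007, 0.0085],-0.42],
[[-0.0244, 0.0005, 0.0085],-0.42],
[[-0.0244, 0.0003, 0.0085],-0.42],
[[-0.0244, 0.0001, 0.0085],-0.42],
[[-0.0244, -0.0, 0.0085],-0.42],
[[-0.0244, -0.0002, 0.0085],-0.42],
[[-0.0244, -0.0004, 0.0085],-0.42],
[[-0.0244, -0.0006, 0.0085],-0.42],
```

View pics/c4.png

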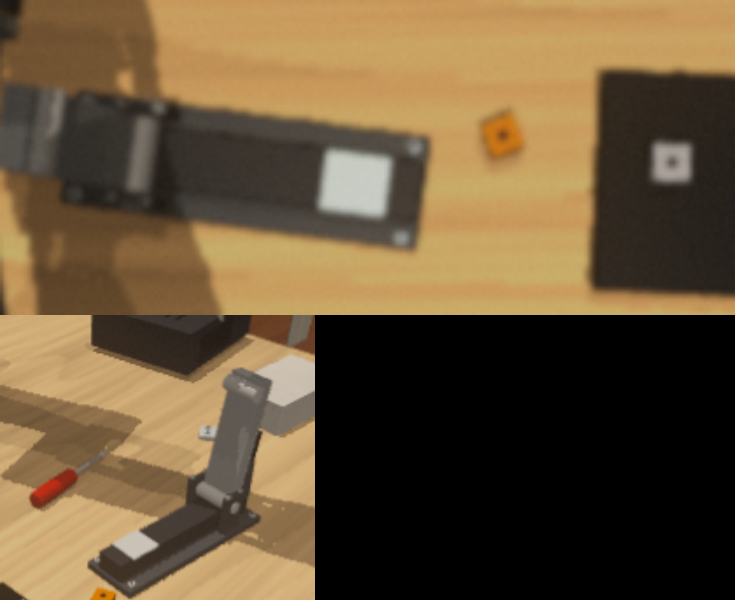

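The plate rests on its stop. The pad centre measures (0.5159, 0.0027), within 1 mm of the prediction. Next, the middle stack.

```bash
python3 -m handwheel '[[[-0.048,0.004,0.01],-0.8],[[-0.048,0.003,0.015],-0.8],[[-0.048,0.003,0.017],-0.8],[[-0.048,0.002,0.017],-0.8],[[-0.048,0.001,0.017],-0.8],[[-0.048,0.0005,0.017],-0.8],[[-0.048,0,0.017],-0.8],[[-0.048,-0.001,0.017],-0.8]]' 0.15
python3 -c "
from h import *
plan([.5237,-.2055,.11],-1.1,8)"
```

```text
t: 9.35
tcp_pos: [0.5212, -0.2078, 0.1532]
eef_rot: [0.713, 0.702, -0.003, -0.002]
contact_force: [0.9, 0.3, -0.0]
grip_width: 0.0535
[[0.0003, 0.0004, 0.0054],0.02],
[[0.0003, 0.0004, 0.0054],0.02],
[[0.0003, 0.0004, 0.0054],0.02],
[[0.0003, 0.0004, 0.0054],0.02],
[[0.0003, 0.0004, 0.0054],0.02],
[[0.0003, 0.0004, 0.0054],0.02],
[[0.0003, 0.0004, 0.0054],0.02],
[[0.0003, 0.0004, 0.0054],0.02],
```

```bash
python3 -m handwheel '[[[0.001,0.002,0.014],0],[[0.001,0.001,0.014],0],[[0.001,0,0.014],0],[[0,0,0.014],0],[[0,0,0.011],0],[[0,0,0.007],0],[[0,0,0.003],0],[[0,0,0],0]]'
python3 -c "
from h import *
plan([.5237,-.2055,.067],-1.1,1)"
```

```text
t: 10.35
tcp_pos: [0.5227, -0.2038, 0.0698]
eef_rot: [0.713, 0.701, -0.003, -0.004]
contact_force: [0.4, -0.6, 0.0]
grip_width: 0.0534
[[-0.0017, 0.0011, 0.0028],0.18],
```

```bash
python3 -m handwheel '[[[-0.0015,0.001,0.002],0.2],[[0,0,0],0],[[0,0,0],0],[[0,0,0],0],[[0,0,0],0],[[0,0,0],0],[[0,0,0],0],[[0,0,0],0]]' -0.9 20
python3 - <<'E'
from h import *
s=snap('scene','s5.png');t=snap('top','top5.png')
a=cv2.resize(s['image'][120:300,110:290],(540,540));cv2.imwrite('pics/c5.png',a[:,:,::-1])
p,M=tcp();print(M.round(4))
E
```

```text
t: 11.35
tcp_pos: [0.5242, -0.2058, 0.0685]
eef_rot: [0.714, 0.7, -0.003, -0.003]
contact_force: [0.3, -0.2, -0.4]
grip_width: 0.0246
[[ 2.000e-02  9.998e-01 -8.100e-03]
 [ 9.998e-01 -2.000e-02 -4.000e-04]
 [-5.000e-04 -8.100e-03 -1.000e+00]]
```

View pics/c5.png

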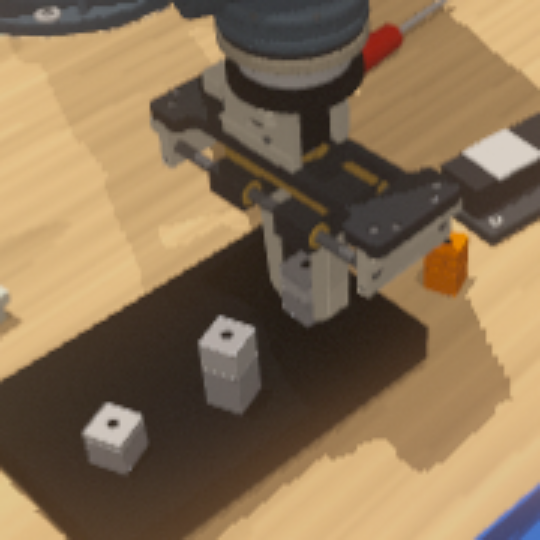

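The middle stack is gripped (24.6 mm opening) at about (315,280) in the crop, and the other two stand untouched. Lifting.

```bash
python3 -m handwheel '[[[0,0,-0.01],0],[[0,0,-0.015],0],[[0,0,-0.02],0],[[0,0,-0.015],0],[[0,0,0],0],[[0.01,0,0],0],[[0.02,0,0],0],[[0.025,0,0],0]]'
python3 -c "
from h import *
plan([.5162,.003,.12],-8.65,8)"
```

```text
t: 12.45
tcp_pos: [0.525, -0.1481, 0.1319]
eef_rot: [0.715, 0.699, -0.003, -0.003]
contact_force: [1.1, 1.0, -2.1]
grip_width: 0.0241
[[0.0189, -0.0015, 0.0015],0.92],
[[0.0188, -0.0018, 0.0015],0.92],
[[0.0188, -0.0021, 0.0015],0.92],
[[0.0188, -0.0024, 0.0015],0.92],
[[0.0187, -0.0027, 0.0015],0.92],
[[0.0187, -0.003, 0.0015],0.92],
[[0.0186, -0.0033, 0.0015],0.92],
[[0.0186, -0.0036, 0.0015],0.92],
```

```bash
python3 -m handwheel '[[[0.021,-0.0015,0.0015],1],[[0.021,-0.002,0.0015],1],[[0.021,-0.002,0.0015],1],[[0.021,-0.0025,0.0015],1],[[0.02,-0.003,0.0015],1],[[0.019,-0.003,0.0015],1],[[0.014,-0.003,0.0015],1],[[0.006,-0.003,0.001],0.5]]'
python3 -c "
from h import *
plan([.5162,.003,.0705],-8.65,8)"
```

```text
t: 13.45
tcp_pos: [0.51, 0.0125, 0.1161]
eef_rot: [0.758, 0.652, -0.006, -0.007]
contact_force: [-0.1, -0.2, -1.8]
grip_width: 0.0241
[[-0.0011, 0.001, 0.0057],0.00],
[[-0.0011, 0.001, 0.0057],0.00],
[[-0.0011, 0.001, 0.0057],0.00],
[[-0.0011, 0.001, 0.0057],0.00],
[[-0.0011, 0.001, 0.0057],0.00],
[[-0.0011, 0.001, 0.0057],0.00],
[[-0.0011, 0.001, 0.0057],0.00],
[[-0.0011, 0.001, 0.0057],0.00],
```

```bash
python3 -m handwheel '[[[-0.003,0.003,0.003],0],[[-0.003,0.003,0.006],0],[[-0.002,0.001,0.008],0],[[0,0,0.007],0],[[0,0,0.006],0],[[0,0,0.004],0],[[0,0,0.002],0],[[0,0,0],0]]'
python3 -c "
from h import *
print(tcp()[1].round(4));plan([.5162,.003,.0705],-8.65,1)"
```

```text
t: 14.45
tcp_pos: [0.5148, 0.0026, 0.0766]
eef_rot: [0.758, 0.652, -0.007, -0.008]
contact_force: [-0.2, 0.6, -2.2]
grip_width: 0.0242
[[ 1.502e-01  9.885e-01 -2.020e-02]
 [ 9.887e-01 -1.501e-01  3.000e-03]
 [-1.000e-04 -2.040e-02 -9.998e-01]]
[[0.0006, 0.0015, 0.0061],0.01],
```

```bash
python3 -m handwheel '[[[0.0005,0.0015,0.002],0],[[0,0,0.002],0],[[0,0,0.002],0],[[0,0,0.001],0],[[0,0,0.001],0],[[0,0,0],0],[[0,0,0],0],[[0,0,0],0]]'
python3 -c "
from h import *
plan([.5162,.003,.0685],-8.65,1)
s=snap('scene','s6.png')
a=cv2.resize(s['image'][90:210,220:370],None,fx=5,fy=5);cv2.imwrite('pics/c6.png',a[:,:,::-1])"
```

```text
t: 15.45
tcp_pos: [0.5166, 0.0029, 0.0686]
eef_rot: [0.758, 0.652, -0.006, -0.007]
contact_force: [-0.1, 0.9, -1.0]
grip_width: 0.0244
[[-0.0, -0.0004, 0.0002],0.02],
```

View pics/c6.png

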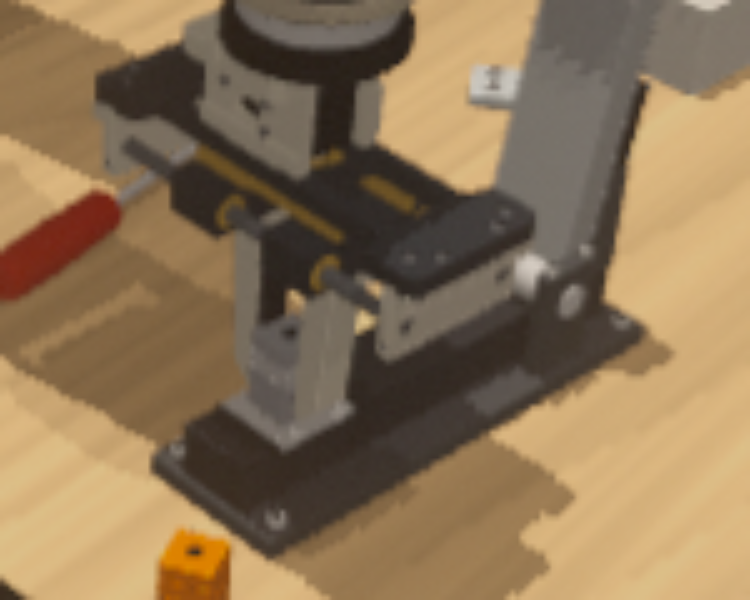

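The stack is at the pad, about (280,390) in the crop, and just touching (the weight reading has dropped from 2.1 to 1.0 N). Releasing.

```bash
python3 -m handwheel '[[[0,0,0.0005],0],[[0,0,0],0],[[0,0,0],0],[[0,0,0],0],[[0,0,-0.005],0],[[0,0,-0.015],0],[[0,0,-0.025],0],[[0,0,-0.04],0]]' 0.15 
python3 -m handwheel '[[[0,0,-0.04],0],[[0,0,-0.03],0],[[0.01,0,-0.03],0],[[0.02,0,-0.02],0],[[0.025,0,0],0],[[0.03,0,0],0],[[0.03,0,0],0],[[0.025,0,0],0]]' 1 25
python3 - <<'E'
from h import *
t=snap('top','top7.png');s=snap('scene','s7.png')
plan(np.r_[end(1.75)[:2],.27],-8.65,8)
a=cv2.resize(t['image'][170:230,195:270],(500,400),interpolation=cv2.INTER_CUBIC);b=cv2.resize(s['image'][140:220,230:330],(500,400),interpolation=cv2.INTER_CUBIC)[:200]
b=cv2.resize(s['image'][130:200,240:340],(300,210),interpolation=cv2.INTER_CUBIC)
z=np.zeros((400,800,3),np.uint8);z[:,:500]=a;z[:210,500:]=b
cv2.imwrite('pics/c7.png',z[:,:,::-1])
p=np.r_[.5162,.003,.0788];print(proj(t,p),proj(s,p))
E
```

```text
t: 16.5
tcp_pos: [0.5175, 0.0027, 0.1558]
eef_rot: [0.758, 0.652, -0.007, -0.008]
contact_force: [-0.5, -0.8, 0.5]
grip_width: 0.0538
t: 17.5
tcp_pos: [0.5414, 0.1435, 0.2935]
eef_rot: [0.759, 0.651, -0.002, -0.004]
contact_force: [0.0, -0.6, 0.3]
grip_width: 0.0931
[[0.005, -0.0004, 0.0029],-0.00],
[[0.005, -0.0004, 0.0029],-0.00],
[[0.005, -0.0004, 0.0029],-0.00],
[[0.005, -0.0004, 0.0029],-0.00],
[[0.005, -0.0004, 0.0029],-0.00],
[[0.005, -0.0004, 0.0029],-0.00],
[[0.005, -0.0004, 0.0029],-0.00],
[[0.005, -0.0004, 0.0029],-0.00],
[219.78659631 201.06618709] [277.60202875 156.08251571]
```

View pics/c7.png

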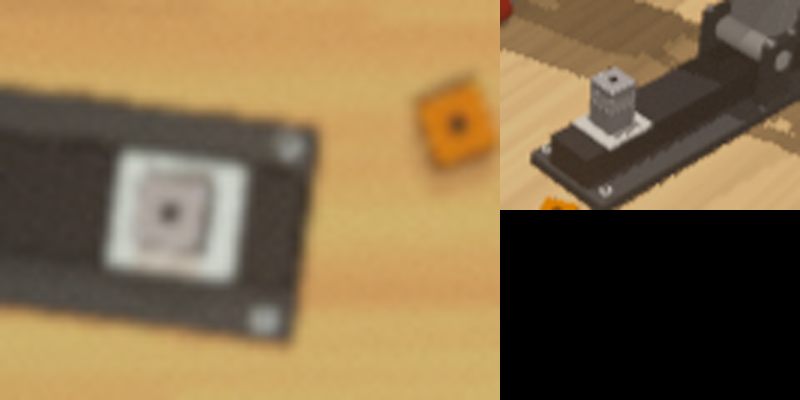

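The stack stands upright, square and centred on the pad: its hole is at about (220.4,201.7) in the top image, roughly 1.5 mm from the target. Now I'll re-grip the plate.

```bash
python3 -m handwheel '[[[0.012,-0.001,0.003],0],[[0.014,-0.001,0.006],0],[[0.01,-0.001,0.01],0],[[0.003,0,0.015],0],[[0,0,0.015],0],[[0,0,0.015],0],[[0,0,0.012],0],[[0,0,0.008],0]]' 1 25
python3 -c "
from h import *
tilt(); plan([.545,.1835,.199],-8.65,2)"
```

```text
t: 18.6
tcp_pos: [0.5432, 0.1836, 0.2036]
eef_rot: [0.759, 0.651, -0.002, -0.004]
contact_force: [0.6, 0.6, -0.4]
grip_width: 0.093
tilt 1.7345678271865104 rad 0.1552320732625127 lat -0.0008840053968967846
[[0.0001, 0.0009, 0.0023],-0.07],
[[0.0001, 0.0009, 0.0023],-0.07],
```

```bash
python3 -m handwheel '[[[0,0.001,0.002],0],[[0,0,0.002],0],[[0,0,0],0],[[0,0,0],0],[[0,0,0],0],[[0,0,0],0],[[0,0,0],0],[[0,0,0],0]]' -0.8 25
python3 -c "
from h import *
tilt();print(monitor.observe()['torque']); arc(1.75,1.2,8)"
```

```text
t: 19.6
tcp_pos: [0.5445, 0.1835, 0.2]
eef_rot: [0.759, 0.651, -0.002, -0.003]
contact_force: [-1.7, 0.1, -0.6]
grip_width: 0.05
tilt 1.7405831221085926 rad 0.15173389326518624 lat 0.0005181042711441992
[-0.16520745 -0.14910857 -0.04288724]
dev mm [ 0.4 -1.1  1.6] yaw -8.78
[-0.009, -0.0005, -0.0007]
[-0.0102, 0.0, -0.0016]
[-0.0103, 0.0, -0.0009]
[-0.0103, 0.0, -0.0002]
[-0.0103, 0.0, 0.0005]
[-0.0103, 0.0, 0.0012]
[-0.0102, 0.0, 0.0019]
[-0.01, 0.0, 0.0026]
```

```bash
python3 -m handwheel '[[[-0.009,0,-0.001],0],[[-0.01,0,-0.0015],0],[[-0.0105,0,-0.001],0],[[-0.0105,0,0],0],[[-0.0105,0,0.0005],0],[[-0.0105,0,0.001],0],[[-0.01,0,0.002],0],[[-0.01,0,0.0025],0]]'
python3 -c "
from h import *
tilt();arc(1.2,.7,8)"
```

```text
t: 20.6
tcp_pos: [0.5318, 0.1, 0.198]
eef_rot: [0.759, 0.651, 0.0, -0.004]
contact_force: [0.9, 2.2, -3.2]
grip_width: 0.0498
tilt 1.1777676482599033 rad 0.15240809170396188 lat 0.0004661822612634032
dev mm [-0.1 -3.8  0.8] yaw -8.74
[-0.0052, -0.0004, 0.0038]
[-0.0087, 0.0, 0.0035]
[-0.0085, 0.0, 0.004]
[-0.0082, 0.0, 0.0045]
[-0.0079, 0.0, 0.0051]
[-0.0076, 0.0, 0.0055]
[-0.0072, 0.0, 0.006]
[-0.0069, 0.0, 0.0064]
```

```bash
python3 -m handwheel '[[[-0.007,0,0.004],0],[[-0.0085,0,0.0035],0],[[-0.0085,0,0.004],0],[[-0.008,0,0.0045],0],[[-0.008,0,0.005],0],[[-0.0075,0,0.0055],0],[[-0.007,0,0.006],0],[[-0.007,0,0.0065],0]]'
python3 -c "
from h import *
tilt();arc(.65,.36,8)"
```

```text
t: 21.6
tcp_pos: [0.5217, 0.0338, 0.1566]
eef_rot: [0.759, 0.651, -0.0, -0.003]
contact_force: [-0.1, 1.1, -2.8]
grip_width: 0.0501
tilt 0.6584663849549934 rad 0.15399478000401687 lat 0.0004480487798218383
dev mm [ 0.2 -1.8  3.3] yaw -8.76
[-0.0018, -0.0004, 0.0074]
[-0.0034, 0.0, 0.0042]
[-0.0033, 0.0, 0.0044]
[-0.0031, 0.0, 0.0045]
[-0.0029, 0.0, 0.0046]
[-0.0028, 0.0, 0.0047]
[-0.0026, 0.0, 0.0048]
[-0.0024, 0.0, 0.0049]
```

```bash
python3 -m handwheel '[[[-0.0025,0,0.005],0],[[-0.0035,0,0.0045],0],[[-0.0035,0,0.0045],0],[[-0.003,0,0.0045],0],[[-0.003,0,0.0045],0],[[-0.003,0,0.0045],0],[[-0.0025,0,0.005],0],[[-0.0025,0,0.005],0]]'
python3 -c "
from h import *
tilt();arc(.36,.255,8)
t=snap('scene','s8.png');b=cv2.resize(t['image'][100:200,230:350],(720,600),interpolation=cv2.INTER_CUBIC)
cv2.imwrite('pics/c8.png',b[:,:,::-1])"
```

```text
t: 22.6
tcp_pos: [0.5177, 0.0075, 0.1165]
eef_rot: [0.759, 0.651, -0.001, -0.002]
contact_force: [0.5, -0.6, -1.0]
grip_width: 0.0497
tilt 0.34464824831141455 rad 0.15423377653000178 lat 0.000439841369154493
dev mm [-0.2 -4.4 -0.6] yaw -8.74
[0.0036, -0.0004, 0.0012]
[-0.0008, 0.0, 0.0018]
[-0.0008, 0.0, 0.0018]
[-0.0008, 0.0, 0.0018]
[-0.0007, 0.0, 0.0018]
[-0.0007, 0.0, 0.0018]
[-0.0007, 0.0, 0.0019]
[-0.0007, 0.0, 0.0019]
```

View pics/c8.png

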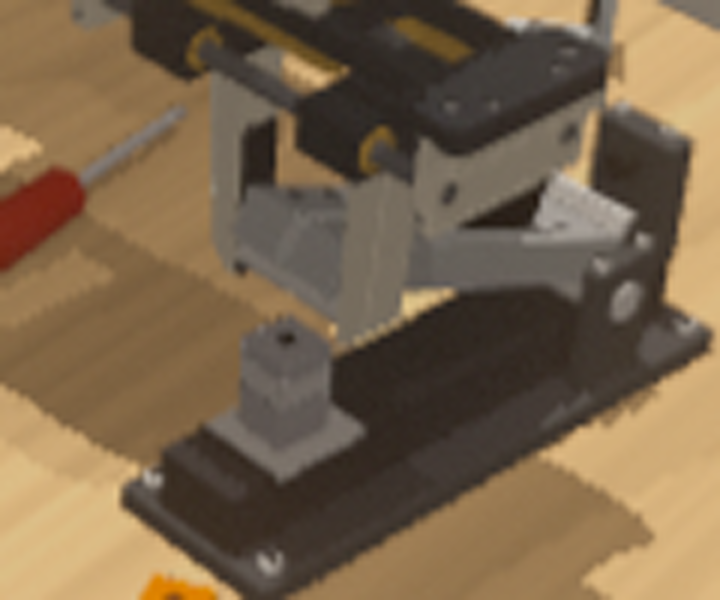

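The plate is held just above the stack, which still stands on the pad at about (285,390). I'll lower slowly and watch the force.

```bash
python3 -m handwheel '[[[-0.0005,0,0.002],0],[[-0.0005,0,0.002],0],[[-0.0005,0,0.002],0],[[-0.0005,0,0.0015],0],[[-0.0005,0,0.001],0],[[-0.0005,0,0.001],0],[[0,0,0],0],[[0,0,0],0]]'
python3 -c "
from h import *
tilt();print(monitor.observe()['torque'])"
```

```text
t: 23.65
tcp_pos: [0.5171, 0.0034, 0.1061]
eef_rot: [0.759, 0.651, -0.002, -0.002]
contact_force: [-0.8, -3.5, -0.4]
grip_width: 0.0498
tilt 0.27171858923509745 rad 0.15407929304603604 lat 0.00043847543916585014
[-0.42786565 -0.33847163  0.03039887]
```

```bash
python3 -m handwheel '[[[0,0,0.0007],0],[[0,0,0.0007],0],[[0,0,0.0007],0],[[0,0,0],0],[[0,0,0],0],[[0,0,0],0],[[0,0,0],0],[[0,0,0],0]]'
python3 -c "
from h import *
tilt();print(monitor.observe()['torque'])
t=snap('scene','s9.png')['image'];b=cv2.resize(t[100:200,230:350],(720,600),interpolation=cv2.INTER_CUBIC)
cv2.imwrite('pics/c9.png',b[:,:,::-1])"
```

```text
t: 24.65
tcp_pos: [0.517, 0.0028, 0.1041]
eef_rot: [0.759, 0.651, -0.002, -0.001]
contact_force: [0.3, -3.4, -0.2]
grip_width: 0.05
tilt 0.2583533556926279 rad 0.15399892649620803 lat 0.000450982351527083
[-0.49124127 -0.3541127   0.07468366]
```

View pics/c9.png

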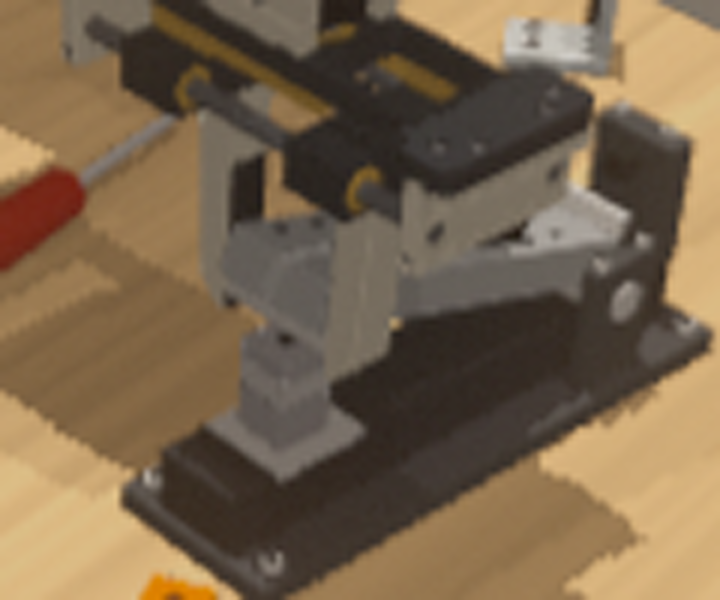

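The roller is close above the stack but no contact force shows yet. That was the last of my 12 views, so from here I'll use forces and pixel measurements.

```bash
python3 -m handwheel '[[[0,0,0.0007],0],[[0,0,0.0007],0],[[0,0,0.0007],0],[[0,0,0],0],[[0,0,0],0],[[0,0,0],0],[[0,0,0],0],[[0,0,0],0]]'
python3 -c "
from h import *
tilt();print(monitor.observe()['torque'])"
```

```text
t: 25.7
tcp_pos: [0.5169, 0.0022, 0.1021]
eef_rot: [0.759, 0.652, -0.003, -0.001]
contact_force: [-0.4, -4.0, 0.2]
grip_width: 0.0498
tilt 0.24481907058802316 rad 0.15392505559559755 lat 0.00047961574585250505
[-0.59817393 -0.31036258  0.0383831 ]
```

```bash
python3 -m handwheel '[[[0,0,0.0006],0],[[0,0,0.0006],0],[[0,0,0.0006],0],[[0,0,0],0],[[0,0,0],0],[[0,0,0],0],[[0,0,0],0],[[0,0,0],0]]'
python3 -c "
from h import *
tilt();print(monitor.observe()['torque'])
# roller/plate vs stack: pixel column profile at stack x in scene
t=snap('scene','s10.png')['image']
for c in (275,278,281): print(c,t[140:176,c].mean(1).astype(int).tolist())
o=cv2.imread('pics/s9.png'); print('s9',o[140:176,278].mean(1).astype(int).tolist())"
```

```text
t: 26.7
tcp_pos: [0.5168, 0.0017, 0.1003]
eef_rot: [0.759, 0.652, -0.003, -0.001]
contact_force: [-0.2, -4.7, -0.4]
grip_width: 0.0499
tilt 0.23291172468243176 rad 0.15387834358902167 lat 0.00044894185521969845
[-0.58036051 -0.33166556  0.07514629]
275 [76, 87, 88, 93, 93, 95, 98, 98, 98, 98, 95, 92, 92, 97, 101, 96, 90, 88, 90, 89, 88, 84, 88, 98, 102, 100, 100, 91, 85, 86, 86, 85, 86, 86, 90, 106]
278 [85, 86, 86, 98, 106, 100, 93, 92, 92, 92, 93, 92, 92, 92, 93, 98, 100, 93, 89, 89, 92, 90, 88, 94, 101, 103, 103, 94, 89, 90, 89, 88, 88, 89, 102, 111]
281 [86, 86, 98, 104, 96, 87, 86, 92, 92, 92, 92, 92, 92, 92, 92, 91, 91, 97, 101, 96, 89, 88, 92, 102, 103, 103, 94, 87, 89, 88, 88, 87, 94, 108, 112, 112]
s9 [87, 87, 100, 102, 95, 94, 93, 92, 91, 93, 93, 92, 96, 104, 106, 87, 54, 71, 88, 89, 93, 93, 89, 95, 101, 103, 103, 94, 88, 89, 89, 89, 88, 88, 102, 113]
```

Run:
```python
from h import *
s=snap('scene','s11.png')
def pt(r,o,w,th): 
    x=r*np.cos(th)-o*np.sin(th); z=50+r*np.sin(th)+o*np.cos(th)
    return np.r_[HINGE+bx*x/1000+by*w/1000,z/1000]
# row at column 278 of end-face top and bottom edges, and stack top
def rowat(r,o,th,c):
    a,b=proj(s,pt(r,o,-25,th)),proj(s,pt(r,o,25,th)); return a[1]+(c-a[0])*(b[1]-a[1])/(b[0]-a[0])
for th in(.22,.235,.25,.262,.275,.29): print(th,[round(rowat(166,o,th,c),2) for c in(275,278,281) for o in(22,2)])
```

```text
0.22 [np.float64(147.6), np.float64(157.28), np.float64(149.54), np.float64(159.27), np.float64(151.47), np.float64(161.26)]
0.235 [np.float64(146.28), np.float64(156.07), np.float64(148.21), np.float64(158.05), np.float64(150.13), np.float64(160.03)]
0.25 [np.float64(144.95), np.float64(154.85), np.float64(146.87), np.float64(156.82), np.float64(148.79), np.float64(158.8)]
0.262 [np.float64(143.88), np.float64(153.86), np.float64(145.79), np.float64(155.83), np.float64(147.7), np.float64(157.79)]
0.275 [np.float64(142.71), np.float64(152.78), np.float64(144.62), np.float64(154.74), np.float64(146.52), np.float64(156.7)]
0.29 [np.float64(141.36), np.float64(151.52), np.float64(143.25), np.float64(153.47), np.float64(145.15), np.float64(155.43)]
```

The edge measurement puts the plate at about 0.262 rad, so contact should be imminent (calibration error about ±0.013). Lowering gently.

```bash
python3 -m handwheel '[[[0.0003,0,0.0005],0],[[0.0003,0,0.0005],0],[[0,0,0.0005],0],[[0,0,0],0],[[0,0,0],0],[[0,0,0],0],[[0,0,0],0],[[0,0,0],0]]'
cat >> h.py <<'E'
def prof(f):
    t=snap('scene',f)['image']; g=t.mean(2)
    print([(c,round(float((np.arange(150,162)*np.clip(g[150:162,c]-93,0,None)).sum()/np.clip(g[150:162,c]-93,0,None).sum()),2)) for c in(275,277,278,279,281)], monitor.observe()['contact_force'].round(1))
E
python3 -c "
from h import *
tilt();prof('s12.png')"
```

```text
t: 27.8
tcp_pos: [0.5168, 0.0014, 0.0991]
eef_rot: [0.758, 0.652, -0.004, -0.0]
contact_force: [-1.2, -5.4, -0.6]
grip_width: 0.0498
tilt 0.22434959743028438 rad 0.15378332837324415 lat 0.0004260803803639474
[(275, 154.06), (277, 155.81), (278, 156.22), (279, 157.2), (281, 158.35)] [-1.1 -3.7  0.3]
```

```bash
python3 -m handwheel '[[[0.0003,0,0.0005],0],[[0.0003,0,0.0005],0],[[0.0003,0,0.0005],0],[[0,0,0.0005],0],[[0,0,0],0],[[0,0,0],0],[[0,0,0],0],[[0,0,0],0]]'
python3 -c "
from h import *
tilt();prof('s13.png')"
```

```text
t: 28.85
tcp_pos: [0.5168, 0.0014, 0.099]
eef_rot: [0.758, 0.652, -0.004, 0.0]
contact_force: [-1.3, -4.2, 0.9]
grip_width: 0.0497
tilt 0.2241944960717105 rad 0.15377405277018608 lat 0.00044229512498647505
[(275, 154.01), (277, 155.69), (278, 156.29), (279, 157.14), (281, 158.12)] [-0.4 -4.   0.2]
```

The tool no longer moves, which suggests contact. I'll confirm with a slightly larger step and read the force at its end.

```bash
python3 -m handwheel '[[[0,0,0],0],[[0,0,0],0],[[0,0,0],0],[[0,0,0],0],[[0,0,0],0],[[0,0,0],0],[[0,0,0],0],[[0,0,0.0015],0]]'
python3 -c "
from h import *
tilt();prof('s14.png')"
```

```text
t: 29.9
tcp_pos: [0.5168, 0.0013, 0.0987]
eef_rot: [0.758, 0.652, -0.004, 0.0]
contact_force: [-11.5, -4.0, 32.1]
grip_width: 0.0502
tilt 0.22182990541234965 rad 0.15369093748341983 lat 0.0005031557598672622
[(275, 154.35), (277, 155.9), (278, 156.28), (279, 157.39), (281, 158.22)] [-7.6 -4.1 19.5]
```

Contact confirmed (32 N upward, no further travel). Relaxing, then letting go and retreating upward.

```bash
python3 -m handwheel '[[[0,0,-0.0003],0],[[0,0,0],0],[[0,0,0],0],[[0,0,0],0],[[0,0,0],0],[[0,0,0],0],[[0,0,0],0],[[0,0,0],0]]' - 8
python3 -m handwheel '[[[0,0,0],0],[[0,0,0],0],[[0,0,0],0],[[0,0,0],0],[[0,0,0],0],[[0,0,0],0],[[0,0,0],0],[[0,0,0],0]]' 1
python3 -c "
from h import *
prof('s15.png')"
```

```text
t: 30.95
tcp_pos: [0.5168, 0.0014, 0.0989]
eef_rot: [0.758, 0.652, -0.004, 0.0]
contact_force: [-0.4, -3.9, 0.5]
grip_width: 0.0499
t: 31.95
tcp_pos: [0.5164, 0.0024, 0.0986]
eef_rot: [0.758, 0.652, -0.004, -0.001]
contact_force: [0.8, -0.6, -0.1]
grip_width: 0.0929
[(275, 154.22), (277, 154.89), (278, 154.18), (279, 154.26), (281, 155.16)] [-0.1 -0.5 -0.5]
```

```bash
python3 -m handwheel '[[[0,0,-0.01],0],[[0,0,-0.02],0],[[0,0,-0.03],0],[[0,0,-0.03],0],[[0.02,0,-0.03],0],[[0.04,0,-0.02],0],[[0.05,0,0],0],[[0.05,0,0],0]]'
python3 -m handwheel '[[[0.05,0,-0.01],0],[[0.05,0,-0.01],0],[[0.05,0,0],0],[[0.05,0,0],0],[[0.05,0,0],0],[[0.05,0,0],0],[[0.02,0,0],0],[[0,0,0],0]]'
python3 - <<'E'
from h import *
prof('s16.png');s=snap('scene','s17.png');t=snap('top','top17.png')
g=s['image'].mean(2).astype(int)
for c in(272,278,284): print(c,g[136:186,c].tolist())
# top view of plate end: bright plate extent along axis
def pt(r,o,w,th):
    x=r*np.cos(th)-o*np.sin(th); z=50+r*np.sin(th)+o*np.cos(th)
    return np.r_[HINGE+bx*x/1000+by*w/1000,z/1000]
for th in(.24,.262,.28): print(th,'scene end corners',[proj(s,pt(166,o,w,th)).round(1).tolist() for o in(22,2) for w in(-25,25)],'sensor top',proj(t,pt(72,44,0,th)).round(1),proj(s,pt(72,44,0,th)).round(1))
for n,im,b in(('scene',s['image'],(240,100,340,190)),('top',t['image'],(140,160,250,240))):
    x0,y0,x1,y1=b; q=cv2.cvtColor(im[y0:y1,x0:x1],cv2.COLOR_RGB2HSV); m=((q[...,1]>200)&(q[...,2]>120)&(q[...,0]>8)&(q[...,0]<25)).astype(np.uint8)
    k,l,st,c=cv2.connectedComponentsWithStats(m); print(n,[(st[i,4],(c[i]+[x0,y0]).round(1).tolist()) for i in range(1,k) if st[i,4]>20])
# stack square corners in scene for intended pose
for z in(.04,.0788):
    print(z,[proj(s,np.r_[np.array([.5162,.003])+bx*a*.012+by*b*.012,z]).round(1).tolist() for a,b in((1,1),(1,-1),(-1,-1),(-1,1))])
E
```

```text
t: 33.0
tcp_pos: [0.5425, 0.163, 0.2484]
eef_rot: [0.76, 0.65, -0.002, 0.0]
contact_force: [0.9, -0.3, 0.9]
grip_width: 0.093
t: 34.0
tcp_pos: [0.5908, 0.4925, 0.2738]
eef_rot: [0.759, 0.651, -0.0, 0.001]
contact_force: [0.1, -0.5, -0.0]
grip_width: 0.0928
[(275, 153.93), (277, 152.59), (278, 152.95), (279, 153.17), (281, 153.97)] [ 1.   0.3 -0.4]
272 [168, 171, 162, 157, 158, 158, 157, 134, 115, 117, 117, 115, 117, 116, 116, 113, 107, 105, 115, 105, 90, 90, 87, 87, 95, 98, 99, 98, 95, 90, 89, 90, 90, 90, 90, 91, 142, 183, 193, 193, 164, 102, 64, 64, 65, 57, 52, 50, 50, 51]
278 [166, 161, 158, 158, 157, 157, 157, 158, 158, 158, 150, 130, 119, 118, 118, 117, 116, 116, 116, 113, 108, 101, 93, 90, 91, 91, 88, 94, 100, 101, 102, 94, 87, 88, 87, 88, 88, 89, 116, 138, 178, 186, 151, 92, 49, 47, 50, 49, 49, 48]
284 [166, 160, 158, 157, 157, 158, 157, 158, 158, 158, 158, 157, 158, 155, 126, 96, 96, 94, 96, 94, 99, 109, 114, 114, 114, 113, 107, 102, 95, 96, 88, 87, 92, 95, 99, 105, 124, 134, 128, 104, 65, 48, 46, 48, 49, 48, 50, 52, 59, 61]
0.24 scene end corners [[266.6, 140.5], [283.0, 151.0], [264.7, 148.9], [280.8, 159.5]] sensor top [180.4 195.2] [306.8 129.8]
0.262 scene end corners [[267.1, 138.9], [283.6, 149.4], [265.1, 147.3], [281.3, 158.0]] sensor top [179.7 195. ] [307.3 129.1]
0.28 scene end corners [[267.6, 137.6], [284.1, 148.0], [265.4, 146.1], [281.6, 156.7]] sensor top [179.1 195. ] [307.7 128.5]
scene [(np.int32(54), [307.1, 129.3])]
top [(np.int32(133), [179.9, 195.3])]
0.04 [[276.5, 175.2], [269.1, 170.0], [277.0, 165.7], [284.5, 170.8]]
0.0788 [[277.4, 160.8], [269.7, 155.7], [277.8, 151.5], [285.5, 156.5]]
```

Run:
```python
from h import *
s=snap('scene','s18.png'); t=snap('top','top18.png')
def pt(r,o,w,th):
    x=r*np.cos(th)-o*np.sin(th); z=50+r*np.sin(th)+o*np.cos(th)
    return np.r_[HINGE+bx*x/1000+by*w/1000,z/1000]
def blob(im,cam,b):
    x0,y0,x1,y1=b; q=cv2.cvtColor(im[y0:y1,x0:x1],cv2.COLOR_BGR2HSV); m=((q[...,1]>200)&(q[...,2]>120)&(q[...,0]>8)&(q[...,0]<25)).astype(np.uint8)
    k,l,st,c=cv2.connectedComponentsWithStats(m); i=1+st[1:,4].argmax(); return c[i]+[x0,y0]
for f in('scene1.png','s18.png'): print(f,blob(cv2.imread('pics/'+f),s,(280,110,340,165)))
for th in(0,.24,.262,.28): print(th,proj(s,pt(72,44,0,th)))
# top edge row at col 278 initially vs now
for f in('scene1.png','s18.png'):
    g=cv2.imread('pics/'+f).mean(2); print(f,g[140:175,278].astype(int).tolist())
a,b=proj(s,pt(166,22,-25,0)),proj(s,pt(166,22,25,0));print('pred row col278 th0',a[1]+(278-a[0])*(b[1]-a[1])/(b[0]-a[0]))
def ed(f): 
    return cv2.imread('pics/'+f).mean(2)
A,B=ed('s7.png'),ed('s18.png')
# stack lower part: subpixel shift of lower edges
for c in range(268,288,2):
    print(c,A[164:180,c].astype(int).tolist(),B[164:180,c].astype(int).tolist())
T1,T2=ed('top1.png'),ed('top18.png'); print('other stacks diff',abs(T1-T2)[175:232,330:388].max(), 'scene',abs(ed('scene1.png')-B)[215:290,125:205].max())
```

```text
scene1.png [302.36666667 138.05555556]
s18.png [307.14814815 129.31481481]
0 [302.20818779 137.95178554]
0.24 [306.81879316 129.83505957]
0.262 [307.2947295  129.12012249]
0.28 [307.68997131 128.54017493]
scene1.png [165, 164, 164, 163, 162, 158, 159, 166, 169, 154, 154, 161, 124, 89, 141, 160, 161, 161, 160, 161, 161, 161, 161, 160, 160, 161, 161, 160, 130, 94, 94, 95, 95, 96, 96]
s18.png [157, 157, 158, 157, 158, 158, 150, 131, 118, 119, 118, 116, 117, 116, 117, 114, 108, 102, 93, 89, 91, 92, 87, 94, 99, 102, 102, 92, 87, 89, 89, 88, 88, 90, 116]
pred row col278 th0 167.56995696460353
268 [169, 170, 170, 174, 176, 188, 194, 194, 193, 164, 101, 64, 64, 65, 64, 66] [170, 170, 170, 174, 176, 178, 188, 194, 192, 163, 103, 65, 66, 64, 65, 66]
270 [96, 101, 99, 101, 97, 95, 128, 177, 194, 194, 182, 132, 64, 64, 65, 64] [97, 102, 101, 101, 97, 91, 128, 177, 194, 194, 182, 132, 64, 65, 65, 66]
272 [105, 95, 88, 88, 88, 90, 90, 93, 151, 187, 194, 193, 163, 102, 63, 65] [95, 88, 88, 89, 90, 89, 90, 92, 141, 182, 194, 192, 164, 102, 66, 64]
274 [104, 103, 90, 85, 88, 85, 89, 90, 92, 127, 178,
[... 348 characters left out ...]
89, 89, 88, 88, 90, 116, 138, 177, 185, 152, 92]
280 [108, 108, 100, 92, 92, 94, 92, 92, 92, 118, 132, 171, 175, 131, 73, 50] [103, 101, 93, 87, 87, 87, 88, 88, 87, 100, 123, 132, 134, 115, 73, 49]
282 [107, 100, 91, 93, 92, 92, 91, 92, 119, 132, 139, 156, 129, 67, 48, 44] [100, 93, 88, 87, 88, 86, 86, 88, 100, 123, 132, 128, 105, 67, 49, 48]
284 [97, 102, 96, 108, 118, 133, 128, 124, 133, 172, 176, 129, 65, 47, 47, 46] [96, 98, 89, 87, 93, 95, 99, 104, 124, 133, 129, 104, 66, 48, 45, 48]
286 [61, 63, 62, 77, 167, 194, 192, 163, 175, 178, 129, 64, 47, 48, 46, 48] [48, 46, 46, 51, 91, 110, 124, 133, 133, 128, 105, 67, 49, 47, 47, 50]
other stacks diff 9.333333333333329 scene 61.66666666666667
```

The stack's lower edges haven't moved since it was placed. The sensor rise gives a tilt of about 0.259 rad, and the other stacks look unchanged from above. Handing in.

```bash
python3 -c "
from h import *
ticket.sign_off(); print(monitor.observe()['t'])"
```

```text
the job is handed in; nothing more can be done
the job is handed in; nothing more can be done
```

The sine plate is set at about 15 degrees, with its roller resting on the 38.8 mm stack. The job was handed in at about 34 s of the 58 s; no verdict is reported. I gripped the plate by its sides and swung it back onto the stop. I then stood the middle stack on the pad, lowered the plate until I felt contact, let go and backed well clear.

**Last checks**
- **Tilt:** the rise of the sensor in the picture gives about 0.259 rad, within the 0.252 to 0.271 wanted. The plate's top edge gave about 0.25, at the lower limit, but that reading is only good to about ±0.013.
- **Stack on the pad:** it stood upright and square, about 1.5 mm from where I aimed. Its lower edges were on the same pixels before and after the plate came down.
- **Contact:** a small extra push down gave 32 N with almost no travel, so the roller was on the stack. The tool read about zero force after letting go.
- **Other stacks:** unchanged in the top view. In the scene view that area differed at some pixels. I put this down to the middle stack leaving its old place at the edge of the area, but did not check further.

**Disagreement:** the tilt worked out from the tool's position read about 0.224 at contact. I trusted the pictures and the contact force instead, since the grip point had probably shifted on the plate. I used all 12 picture views before contact, so the final state was checked by pixel measurements only.

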